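Shift the welding turntable into third

TASK

The gear lever of the welding turntable stands somewhere in the left-hand slots of its H-shaped gate (first is far left, second near left, third far right, fourth near right, as seen from the robot's side of the gearbox). With the fingertips or the outside of the fingers, push the lever into the middle channel, across to the right and then forward, away from the robot, fully home into the third slot. Do not pinch the lever, leave the jar, magnet square, tin and brush where they are, and finish clear of everything.

Things in the scene. Friction and masses are not known exactly. Their poses are not given: they have to be found in the camera images.
- gearbox: Grey gearbox block, 160 (x) x 150 (y) mm, fixed on the bench, with a 16 mm steel gate plate on top (upper face 108 mm above the bench). Origin: centre of its underside, on the bench below the gate's centre. Its own +x is 'forward' (away from the robot), +y is 'left'; it is turned by up to 0.4 rad about the vertical.
- turntable (a point): Centre of the upper face of the round steel turntable, radius 105 mm, fixed to the gearbox's far side 215 mm along its +x; with the plate on it at most 115 mm high. Not to be moved (fixed).
- gate (a point): Centre of the H opening (62 x 62 mm, dark below) in the gate plate's upper face; axes as the gearbox. A cross channel along y and two slots along x, all 18 mm wide; slot centre lines 22 mm left and right of the centre. Two 26 mm wide tongues with rounded tips separate the slots, near and far, and end 9 mm from the channel's centre line.
- grip (a point): Centre of the lever's black eight-sided grip, 90 mm long, 24 mm across flats (16 mm flats facing forward, back, left, right), on a 10 mm steel shaft; z along the lever. It starts 45 mm below and its steel cap ends 51 mm above this point (at most 246 mm above the bench). About 3 N sideways moves the lever; it stays where it is left (no spring); it cannot be lifted or twisted.
- pivot (a point): Point about which the lever tilts, inside the gearbox: on the gearbox's own z axis, 10 mm above the bench. The grip's centre is 185 mm from it along the lever.
- lever_cross (a joint): Sideways tilt of the lever, rad: positive leans right (gearbox -y), 0 upright, stops at -0.281 and 0.281. The left slots hold it between about -0.28 and -0.20, the right slots between 0.20 and 0.28. At height h above the pivot the shaft's centre is at y = -h tan(lever_cross) in the gearbox's axes.
- lever_fore (a joint): Forward tilt of the lever, rad: positive leans forward (gearbox +x), 0 is the middle channel, stops at -0.281 and 0.281 (slot ends). At height h above the pivot the shaft's centre is at x = h tan(lever_fore) / cos(lever_cross). The lever crosses only while this is within about 0.04 of 0. It starts anywhere from -0.25 to 0.25, on the left.
- jar_mid (a point): Bystander: white round jar with dark lid, 60 mm diameter, 85 mm tall, standing loose on the bench left of the gearbox; point at its centre, half-way up.
- square_mid (a point): Bystander: grey welding magnet square (L shape with a steel brace), 70 x 24 mm, 80 mm tall, loose on the bench right of the gearbox; point 40 mm above the bench.
- tin_mid (a point): Bystander: plain aluminium tin, 56 mm diameter, 75 mm tall, loose on the bench right of the gearbox; point at its centre, half-way up.
- brush: Bystander: hand brush lying loose on the bench left of the gearbox beyond the jar, along its own x, about 200 mm long; origin on its underside.

How it is judged:
By the outcome, as a careful person would: the job done as asked, in the order asked, and still so for the second after the job is handed in, with the robot touching nothing.
It also fails if it takes over 64 s, if anything falls off the work surface, if the arm or the gripper's body presses on something with over 40 N, if the wrist force passes 120 N, or if a joint passes its speed limit or range.

ROBOT

A 6-joint arm with a two-finger parallel gripper is mounted at the origin on the work surface. World frame = base frame: x ahead of the robot, y to its left, z up, the work surface at z = 0. Lengths are in m, angles in degrees, forces in N, time in s.
With the tool pointing down it reaches from about 0.325 to 0.85 m from the base axis. Payload 15.5 kg.
Tool frame: the origin (TCP) lies midway between the tips of the shut fingers; the grasp point (between the pads) lies 19 mm behind it; y points along the fingers, x is the direction in which the jaws open and shut, and the axes are right-handed (so a half turn about y gives the same grasp; the last joint's range is limited). The gripper opens to 91 mm and grips with 3 to 60 N. Pads are 32 mm wide; open, the fingers measure 118 mm over their backs; the gripper's body (76 mm by 178 mm) begins 60 mm behind the grasp point.
Start: joints at [57.84, 28.281, 77.091, -0, 74.628, -5.472], TCP at [0.281, 0.558, 0.214] pointing down, gripper open.
Joint ranges: [-166.48, 166.48], [-47.26, 123.95], [12.59, 153.08], [-70.14, 250.14], [6.76, 159.57], [-176.63, 176.63]. Speed limits (degrees/s): [108.29, 108.29, 147.25, 172.46, 172.46, 172.46].

INTERFACE

Orientations are given as a 3x3 rotation matrix whose columns are the frame's x, y, z axes.
In Python, from bench import ctrl gives the robot as it stands. The module is installed in compiled form; this text tells all that it offers. Calls block until the motion is done:
- ctrl.goto(position, orientation): joint-space move of the TCP to a pose.
- ctrl.move_l(position, vel=0.15, ori=None, contact_N=None): straight line of the TCP; ori=None keeps the orientation; vel is the mean speed in m/s. With contact_N (N) it stops when the force on the tool has changed by that much, and returns True; else False.
- ctrl.movej(angles): joint-space move.
- ctrl.command_gripper(opening): opening from 0.0 (shut) to 1.0 (fully open); the grip force is fixed at half the most; returns when the fingers have stopped.
- ctrl.sleep(seconds).
- ctrl.ik(position, orientation): joint angles nearest the present ones, or None.
- ctrl.read_camera(name): name is "scene" or "top" or "wrist"; returns the picture (480x640x3 uint8, blue, green, red); there is no depth.
- ctrl.camera_params(name): a dict with "fx", "fy", "cx", "cy" (pixels), "pose" (4x4, takes a point from camera to world coordinates); the wrist camera has in their place "T_tool_cam" (4x4, takes a point from camera to tool coordinates, whose origin is the TCP and whose axes are the tool frame's). Camera axes: x right, y up, looking along -z (the intrinsics and any distortion apply to the point x, -y, -z); pixel columns grow to the right and rows downward; lengths in m; the calibration is good to about 2 mm. The wrist camera is an equidistant fisheye: a pixel r from the principal point sees the ray r / f radians off the axis. A picture is of the moment at which its call begins: read the wrist's pose just before it. camera_params takes no time and is no camera call.
A pose or a line that the arm cannot do raises ctrl.MotionError and nothing moves.
- ctrl.sign_off(): hands the job in, once; it reports no verdict.
Readings, each from a call of its own:
- ctrl.current_t(): time.
- ctrl.current_q(): joint angles.
- ctrl.current_dq(): joint speeds.
- ctrl.current_effort(): joint torques, N m.
- ctrl.current_tool_pos(): TCP position.
- ctrl.current_eef_rot(): TCP orientation.
- ctrl.current_contact_force(): force on the tool from outside, world axes, zero at the start.
- ctrl.current_wrist_torque(): the same for the moment, N m.
- ctrl.current_grip_width(): opening from 0.0 (shut) to 1.0 (fully open).
Only numpy, scipy, OpenCV 4.12 (cv2) and the standard library are available. Lean on these libraries where they do the work, as an engineer would, in place of code of your own. Each camera call takes 0.05 s, during which the arm holds its last target.

## Working session

There is one attempt and no reset: what is moved stays moved. The work goes in short steps, each a Python script; the robot and the scene stay as the last script left them, time stands still between calls to the robot, and variables do not carry over. Pictures are saved under pics/ and viewed, and the job is handed in when it is done.

```bash
mkdir -p pics; python3 - <<'E'
from bench import ctrl
import cv2
for n in ("scene","top","wrist"):
    p=ctrl.camera_params(n); print(n,p)
    cv2.imwrite(f"pics/{n}0.png",ctrl.read_camera(n))
print(ctrl.current_t(),ctrl.current_eef_rot())
E
```

```text
scene {'fx': 487.47446264147885, 'fy': 487.47446264147885, 'cx': 320.21604553618107, 'cy': 238.83516225318138, 'pose': array([[ 0.61032993, -0.49052417,  0.62199953,  1.2182848 ],
       [ 0.79200818,  0.39258717, -0.46754504, -0.35053838],
       [-0.01484689,  0.77798545,  0.62810685,  0.75300538],
       [ 0.        ,  0.        ,  0.        ,  1.        ]])}
top {'fx': 624.8934982404105, 'fy': 624.8934982404105, 'cx': 334.6401828776977, 'cy': 224.0152820580913, 'pose': array([[-0.00801237,  0.99082057, -0.13494594,  0.42137806],
       [-0.99992541, -0.00918285, -0.00805343,  0.09214337],
       [-0.0092187 ,  0.13487135,  0.99082023,  1.45665957],
       [ 0.        ,  0.        ,  0.        ,  1.        ]])}
wrist {'fx': 371.64829954431775, 'fy': 371.64829954431775, 'cx': 320.22845224256923, 'cy': 241.65273956801173, 'T_tool_cam': array([[ 9.99999994e-01, -1.09901859e-05,  1.08168680e-04,
        -9.44058062e-04],
       [ 1.06971597e-04,  2.77431067e-01, -9.60745540e-01,
        -1.71192061e-01],
       [-1.94505803e-05,  9.60745545e-01,  2.77431066e-01,
         7.92256072e-02],
       [ 0.00000000e+00,  0.00000000e+00,  0.00000000e+00,
         1.00000000e+00]])}
0.15 [[ 4.49141522e-01 -4.74917181e-04 -8.93460502e-01]
 [ 8.93460179e-01 -7.63655277e-04  4.49141765e-01]
 [-8.95600968e-04 -9.99999596e-01  8.13302968e-05]]
```

View pics/scene0.png

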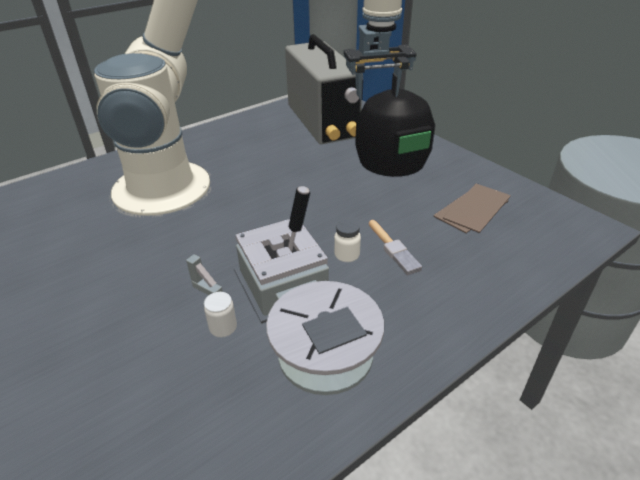

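View pics/top0.png

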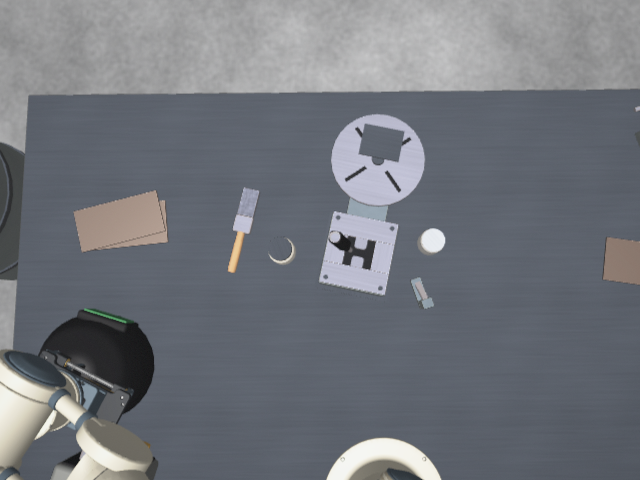

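View pics/wrist0.png

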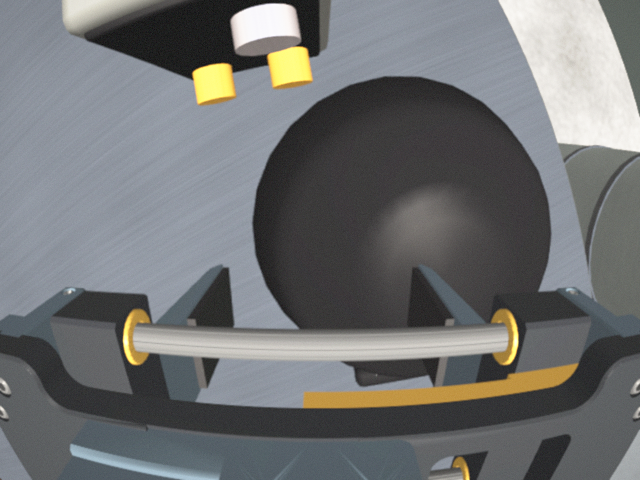

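The top view shows the gearbox plate around (358,253) with its H near (358,252). The lever cap is near (335,238), forward-left. The helmet is under the gripper near (97,362), the jar at (282,250), the brush at (243,230), the tin at (432,241) and the square at (422,293).

```bash
python3 - <<'E'
import cv2,numpy as np
t=cv2.imread("pics/top0.png"); s=cv2.imread("pics/scene0.png")
cv2.imwrite("pics/top_c.png",cv2.resize(t[195:310,300:450],None,fx=5,fy=5,interpolation=cv2.INTER_CUBIC))
cv2.imwrite("pics/scene_c.png",cv2.resize(s[175:315,225:345],None,fx=4,fy=4,interpolation=cv2.INTER_CUBIC))
E
```

```text
(no output)
```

View pics/top_c.png

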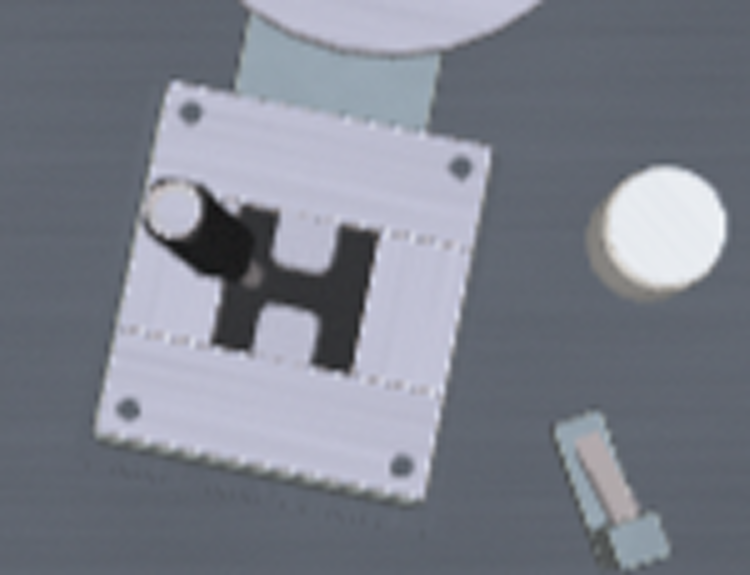

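View pics/scene_c.png

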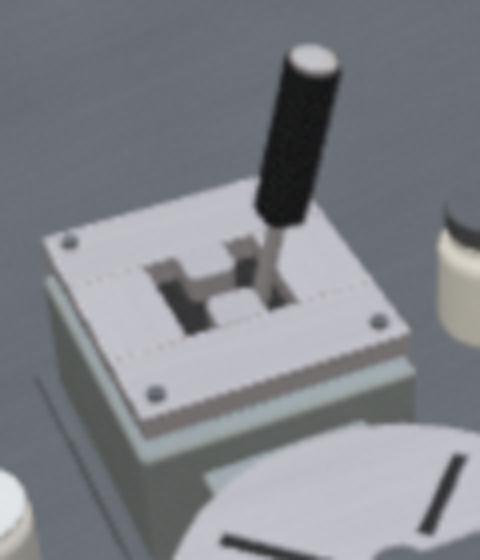

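The crops show the lever upper-left in the H. The cap is at crop (175,209) in top and (313,60) in scene, and the four plate bolts are clear. Next I'll compute the poses.

```bash
cat > h.py <<'E'
import numpy as np, cv2
from bench import ctrl
def ray(n,u,v,p=None):
    p=p or ctrl.camera_params(n); P=p["pose"]
    d=np.array([(u-p["cx"])/p["fx"],-(v-p["cy"])/p["fy"],-1.0])
    return P[:3,3],P[:3,:3]@d
def plane(n,u,v,z):
    o,d=ray(n,u,v); return o+d*(z-o[2])/d[2]
def tri(a,b):
    (o1,d1),(o2,d2)=ray(*a),ray(*b)
    st=np.linalg.lstsq(np.c_[d1,-d2],o2-o1,rcond=None)[0]
    p,q=o1+d1*st[0],o2+d2*st[1]
    return (p+q)/2,np.linalg.norm(p-q)
E
cat > m.py <<'E'
from h import *
def top(c): return (300+c[0]/5-.4,195+c[1]/5-.4)
def sc(c): return (225+c[0]/4-.375,175+c[1]/4-.375)
def frame(pts):
    c=np.mean(pts,0); fl,fr,nr,nl=pts
    f=(fl+fr-nl-nr); l=(fl+nl-fr-nr)
    a=np.arctan2(f[1],f[0]); b=np.arctan2(-l[0],l[1]); return c,a,b
for name,cc,f,n in (("bolt",[(190,111),(461,166),(402,466),(128,409)],top,"top"),
            ("corner",[(170,83),(492,148),(425,498),(97,433)],top,"top"),
            ("Hout",[(238,203),(382,232),(352,375),(211,345)],top,"top"),
            ("sbolt",[(379,321),(156,394),(69,242)],sc,"scene"),):
    P=[plane(n,*f(c),.108) for c in cc]
    if len(P)==3: c=(P[0]+P[2])/2; print(name,c, np.arctan2(*(P[1]-P[2])[1::-1])); continue
    c,a,b=frame(P); print(name,c,a,b,np.linalg.norm(P[0]-P[1]),np.linalg.norm(P[1]-P[2]))
print("cap tri",tri(("top",*top((175,209))),("scene",*sc((314,60)))))
E
python3 m.py
```

```text
bolt [0.543456   0.05164348 0.108     ] -0.21202319284580984 -0.2123534718302595 0.12033359501399916 0.1326246479555196
corner [0.54252827 0.05133908 0.108     ] -0.20981674559902322 -0.20707265669846842 0.1430890298558038 0.15450383859711636
Hout [0.54279416 0.0514316  0.108     ] -0.20979415170258753 -0.21380335845458434 0.06370514947460665 0.06342705062938002
sbolt [0.54222875 0.05168966 0.108     ] -0.21002900008595357
cap tri (array([0.56333933, 0.10245648, 0.23408437]), np.float64(0.00023558883265506491))
```

```bash
cat >> h.py <<'E'
C=np.array([0.5426,0.0515]); YAW=-0.2105
F=np.array([np.cos(YAW),np.sin(YAW)]); L=np.array([-F[1],F[0]])
R=np.array([[L[0],0,-F[0]],[L[1],0,-F[1]],[0,-1,0]])
def W(x,y,z): return np.r_[C+x*F+y*L,z]
def G(p): d=np.asarray(p)[:2]-C; return d@F,d@L
def snap(k):
    for n,(a,b,c,d),f in (("top",(195,310,300,450),4),("scene",(160,315,200,360),3.5)):
        im=ctrl.read_camera(n); cv2.imwrite(f"pics/{n}{k}.png",im)
        cv2.imwrite(f"pics/{n}{k}c.png",cv2.resize(im[a:b,c:d],None,fx=f,fy=f,interpolation=cv2.INTER_CUBIC))
def st(m=""): 
    p=ctrl.current_tool_pos(); print(m,"t",round(ctrl.current_t(),2),"G",np.round(G(p),4),"z",round(p[2],4),"F",np.round(ctrl.current_contact_force(),1))
E
python3 - <<'E'
from h import *
print(np.linalg.det(R))
p=ctrl.current_tool_pos()
ctrl.move_l([p[0],p[1],.38],vel=.25); st()
for a in [(.065,.05,.19),(.026,.05,.19),(0,.11,.185),(0,-.02,.185),(-.06,-.045,.185),(.03,-.045,.185),(-.06,-.045,.36)]:
    print(a,ctrl.ik(W(*a),R) is not None)
ctrl.command_gripper(0.0); st("shut")
ctrl.goto(W(.068,.05,.34),R); st("over")
snap(1)
E
```

```text
1.0
 t 0.97 G [-0.3623  0.4403] z 0.3786 F [-0.3 -0.1 -1.2]
(0.065, 0.05, 0.19) True
(0.026, 0.05, 0.19) True
(0, 0.11, 0.185) True
(0, -0.02, 0.185) True
(-0.06, -0.045, 0.185) True
(0.03, -0.045, 0.185) True
(-0.06, -0.045, 0.36) True
shut t 2.33 G [-0.3621  0.4408] z 0.38 F [ 0.8 -0.4 -0.3]
over t 4.42 G [0.0677 0.0508] z 0.3401 F [-0.  -0.2 -0.1]
```

View pics/scene1.png

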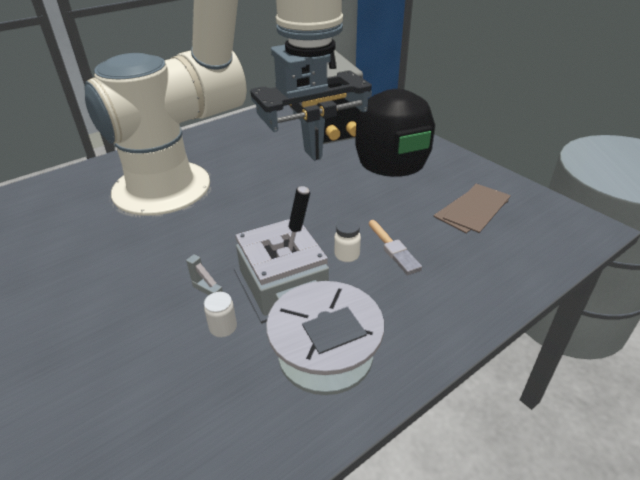

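The lever, jar, tin, square and brush look unchanged. The gripper appears behind the gearbox with its tips near (315,155). I'll check that against the projection.

```bash
cat >> h.py <<'E'
def proj(n,X):
    p=ctrl.camera_params(n); c=np.linalg.inv(p["pose"])@np.r_[X,1]
    return p["cx"]+p["fx"]*c[0]/-c[2], p["cy"]+p["fy"]*c[1]/c[2]
E
python3 - <<'E'
from h import *
X=ctrl.current_tool_pos(); print(X,proj("scene",X),proj("top",X))
print(proj("scene",W(0,0,.108)),proj("scene",[.281,.558,.38]))
snap(2); st()
E
```

```text
[0.61943975 0.08701552 0.34008366] (np.float64(312.7466040179002), np.float64(154.74751550845542)) (np.float64(342.2700307602224), np.float64(198.81211424854297))
(np.float64(279.6179970420584), np.float64(244.8625587888154)) (np.float64(380.28584014661453), np.float64(32.29712141452731))
 t 4.62 G [0.0678 0.0506] z 0.3401 F [-0.7  0.2  0.1]
```

View pics/scene2.png

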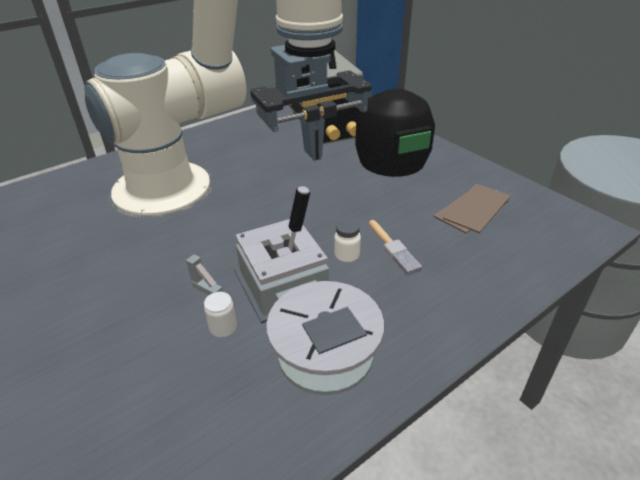

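View pics/top2.png

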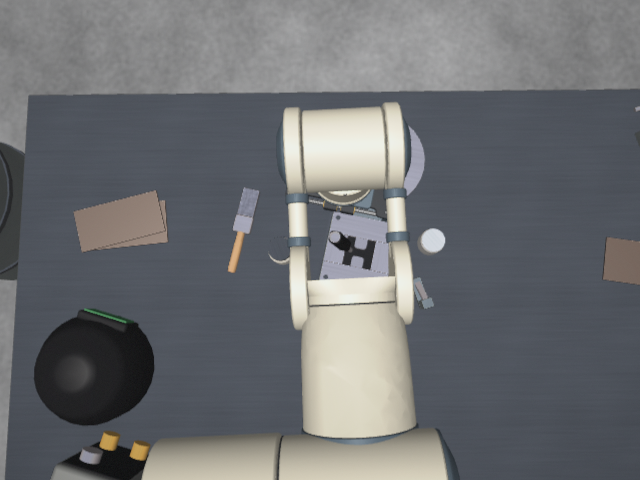

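The projected tip at (313,155) matches the picture, and the top view shows the lever unobstructed at (337,238). Now I'll descend on the far side and pull back to the middle channel.

```bash
python3 - <<'E'
from h import *
ctrl.move_l(W(.068,.05,.188),vel=.15); st("down")
r=ctrl.move_l(W(.027,.048,.188),vel=.03,contact_N=20); st(f"pull {r}")
ctrl.move_l(W(.068,.05,.188),vel=.1)
ctrl.move_l(W(.068,.05,.34),vel=.2)
snap(3); st()
E
```

```text
down t 5.79 G [0.0685 0.0501] z 0.1889 F [-0.2 -0.3 -0.3]
pull False t 7.31 G [0.0272 0.048 ] z 0.188 F [3.2 0.3 1.9]
 t 8.88 G [0.0674 0.0499] z 0.3385 F [ 0.6 -0.6  1.2]
```

View pics/top3c.png

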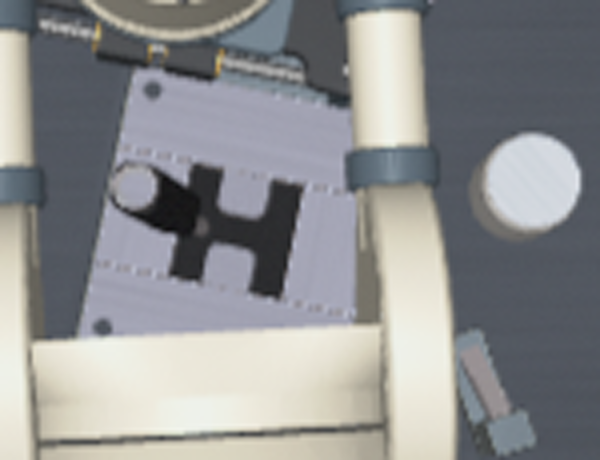

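View pics/scene3c.png

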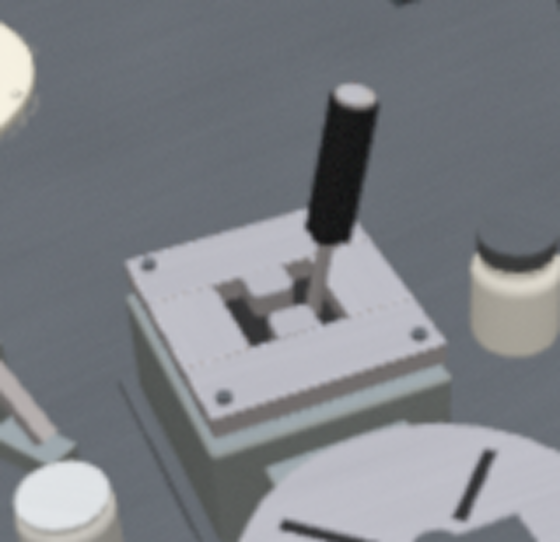

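The cap is now at top crop (134,185) and scene crop (355,97), so it moved back. Computing the lever angles.

```bash
cat >> h.py <<'E'
def lever(ct,cs):
    t=(300+ct[0]/4-.375,195+ct[1]/4-.375); s=(200+cs[0]/3.5-.36,160+cs[1]/3.5-.36)
    p,e=tri(("top",*t),("scene",*s)); x,y=G(p); h=p[2]-.01
    c=-np.arctan2(y,h); f=np.arctan(x*np.cos(c)/h); print("lever z",p[2],"err",e,"cross",c,"fore",f)
E
python3 -c "
from h import *
lever((134,185),(355,97))"
```

```text
lever z 0.23379736561850506 err 0.0010207183342016662 cross -0.23948684878746876 fore 0.0008044925546473099
```

fore≈0, so the lever is in the middle channel. Now I'll push right from the left side.

```bash
python3 - <<'E'
from h import *
ctrl.move_l(W(.0,.115,.34),vel=.15)
ctrl.move_l(W(.0,.115,.186),vel=.15); st("down")
r=ctrl.move_l(W(.0,-.016,.186),vel=.05,contact_N=22); st(f"push {r}")
if r: ctrl.sleep(.2); st()
ctrl.move_l(W(.0,.06,.186),vel=.12)
ctrl.move_l(W(.0,.06,.34),vel=.2)
ctrl.move_l(W(-.065,.06,.34),vel=.2)
snap(4); st()
E
```

```text
down t 10.82 G [0.0005 0.1151] z 0.1868 F [-0.1 -0.5 -0.5]
push False t 13.59 G [-0.     -0.0159] z 0.186 F [ 1.4  2.7 -0.6]
 t 15.87 G [-0.0645  0.0599] z 0.3395 F [-0.5 -0.2  0.8]
```

View pics/top4c.png

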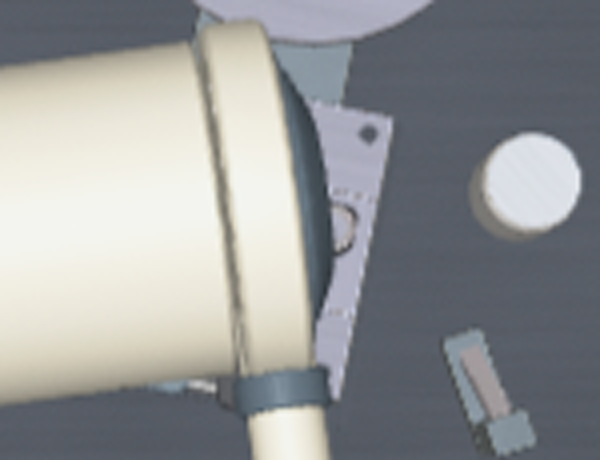

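View pics/scene4c.png

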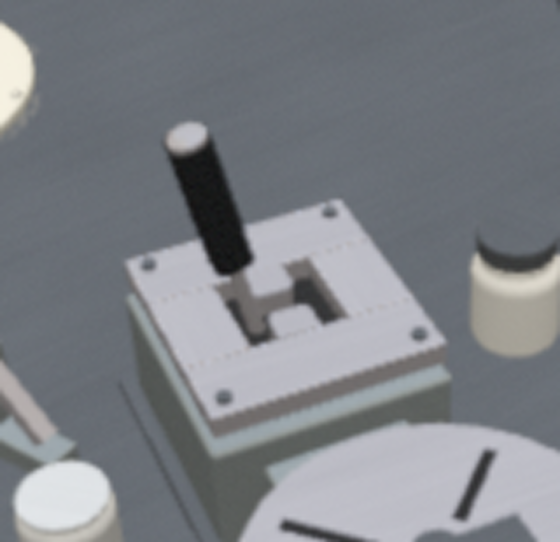

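The lever now leans right at the right slot, and the cap is partly hidden in top: centre about (332,230), scene (188,138).

```bash
python3 -c "
from h import *
lever((332,230),(188,138))
for z in(.233,.235): 
  p=plane('scene',200+188/3.5-.36,160+138/3.5-.36,z); x,y=G(p);c=-np.arctan2(y,z-.01);print(c,np.arctan(x*np.cos(c)/(z-.01)))"
```

```text
lever z 0.23507629274858033 err 0.0009940227193391117 cross 0.19283236348571217 fore -0.008426543085942156
0.18892466945595546 -0.021021567569783028
0.1907366266698079 -0.008250026441916317
```

Cross is about 0.19, just short of the slot. I'll push a little further right.

```bash
python3 - <<'E'
from h import *
ctrl.move_l(W(.0,.04,.34),vel=.2)
ctrl.move_l(W(.0,.04,.186),vel=.2)
r=ctrl.move_l(W(.0,-.0255,.186),vel=.05,contact_N=20); st(f"push {r}")
ctrl.move_l(W(.0,.04,.186),vel=.12)
ctrl.move_l(W(.0,.04,.34),vel=.2)
ctrl.move_l(W(-.065,.03,.34),vel=.2)
ctrl.move_l(W(-.065,-.05,.34),vel=.2)
snap(5); st()
E
```

```text
push False t 18.73 G [ 0.     -0.0253] z 0.186 F [ 0.6  1.7 -0.9]
 t 21.48 G [-0.0647 -0.0496] z 0.3397 F [0.3 0.3 0.3]
```

View pics/top5c.png

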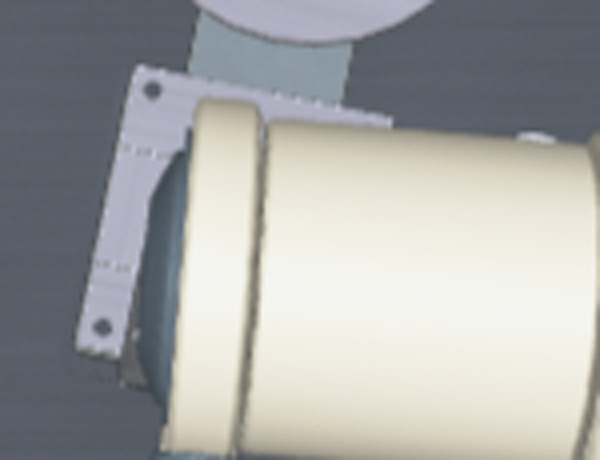

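View pics/scene5c.png

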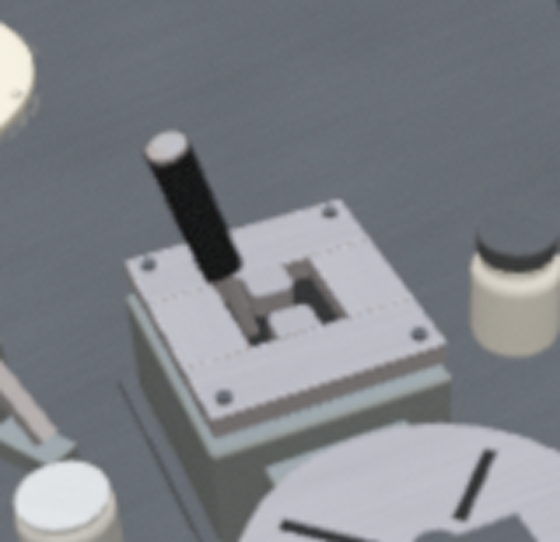

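```bash
python3 -c "
from h import *
def one(cs):
  for Lh in(.230,.236):
    o,d=ray('scene',200+cs[0]/3.5-.36,160+cs[1]/3.5-.36); d=d/np.linalg.norm(d); q=o-np.r_[C,.01]
    b=q@d; k=-b-np.sqrt(b*b-q@q+Lh*Lh); p=o+k*d; x,y=G(p);h=p[2]-.01;c=-np.arctan2(y,h);print(Lh,p,c,np.arctan(x*np.cos(c)/h))
one((167,148)); one((355,97)); one((188,138))"
```

```text
0.23 [ 0.5301993  -0.00309541  0.23308197] 0.24586833385652584 -0.003127498145157544
0.236 [ 0.53754052 -0.00680229  0.23862905] 0.24874291485212413 0.030659022790203473
0.23 [0.5535821  0.10470639 0.23349155] -0.238456524714962 -0.001642281934503662
0.236 [0.56240811 0.09866159 0.24038972] -0.21478478505208853 0.04033514189196009
0.23 [0.53272951 0.00885658 0.23579662] 0.19144905942899648 -0.0032274816960267726
0.236 [0.5401017  0.00499179 0.24135848] 0.19628121644454083 0.030829829382602952
```

Cross≈0.246 and fore≈0, so the lever is under the right slots. Now I'll push forward until it meets the stop.

```bash
python3 - <<'E'
from h import *
ctrl.move_l(W(-.065,-.046,.186),vel=.2); st("down")
r=ctrl.move_l(W(.045,-.046,.186),vel=.04,contact_N=20); st(f"push {r}")
ctrl.sleep(.3); st("hold")
ctrl.move_l(W(-.07,-.046,.186),vel=.12)
ctrl.move_l(W(-.07,-.046,.36),vel=.2)
ctrl.move_l(W(-.16,.15,.38),vel=.25)
snap(6); st()
E
```

```text
down t 22.39 G [-0.0645 -0.0457] z 0.1867 F [ 1.2 -0.2  0.9]
push False t 25.29 G [ 0.042 -0.046] z 0.1847 F [-14.8   4.6  -4.3]
hold t 25.59 G [ 0.042 -0.046] z 0.1847 F [-15.2   4.5  -4.3]
 t 28.83 G [-0.1596  0.1491] z 0.3798 F [ 0.3 -0.5 -0.5]
```

View pics/top6c.png

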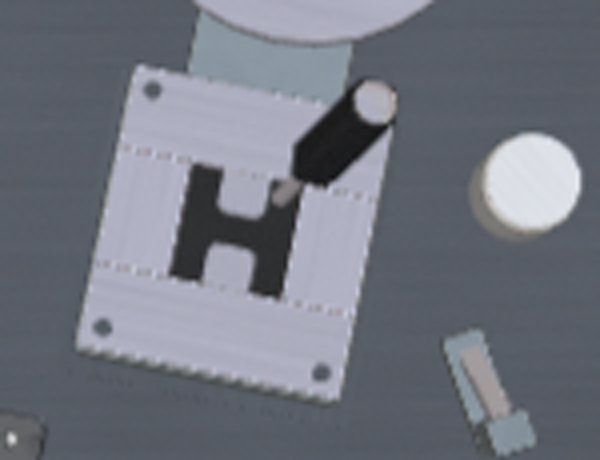

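View pics/scene6c.png

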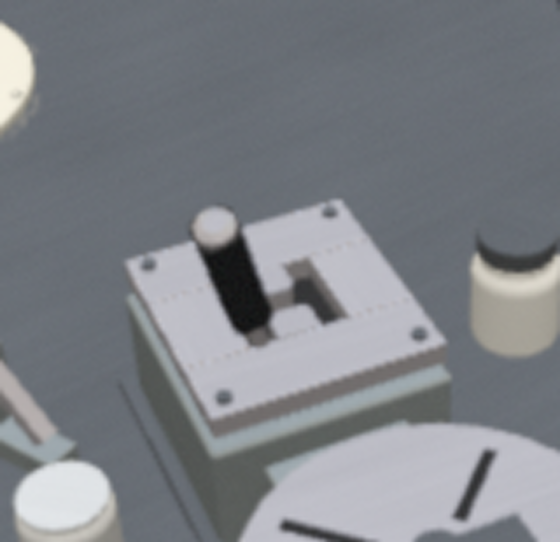

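View pics/top6.png

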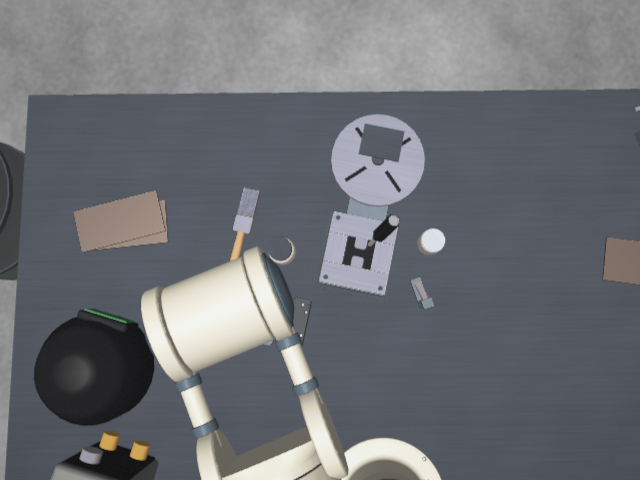

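The shaft is at the far end of the right slot, with the cap at top crop (376,101) and scene crop (215,227). The jar, brush, tin and square look unchanged.

```bash
python3 - <<'E'
from h import *
lever((376,101),(215,227))
a=cv2.imread("pics/scene0.png").astype(int);b=cv2.imread("pics/scene6.png").astype(int)
for n,(x,y,w,h) in dict(jar=(330,218,36,45),square=(182,252,42,45),tin=(200,288,40,50),brush=(365,215,60,60)).items():
    d=np.abs(a-b)[y:y+h,x:x+w].max(2); print(n,(d>25).sum(),d.max())
E
```

```text
lever z 0.22480197379373118 err 2.060395601674149e-05 cross 0.24658488109421392 fore 0.29182324780648217
jar 0 5
square 0 5
tin 0 5
brush 0 5
```

```bash
python3 - <<'E'
from h import *
st(); print(ctrl.sign_off())
E
```

```text
t 28.83 G [-0.1596  0.1491] z 0.3798 F [ 0.3 -0.5 -0.5]
the job is handed in; nothing more can be done
None
```

The lever is in the third slot against its forward stop, and I signed the job off at about 28.8 s. I used the shut fingers from outside throughout and never pinched the lever:

1. Pulled the lever back into the middle channel. It measured fore ≈ 0.04 at the start and ≈ 0.00 afterwards.
2. Pushed it right. The first push stopped short at cross ≈ 0.19, so I pushed again and reached ≈ 0.246.
3. Pushed it forward until it met the stop, with about 15 N at the end.

**Last checks:**
- **Lever:** the cameras gave cross ≈ 0.247 and fore ≈ 0.29. That fore value is about 0.01 past the stated 0.281 stop, which is within the calibration error and agrees with the force at the stop.
- **Bystanders:** the jar, magnet square, tin and brush look the same in the first and last scene pictures, with no pixel change above noise.
- **Robot:** it finished clear of everything, with a force reading near zero.

**Disagreement:** in the earlier views the measured cap height came out about 5 mm below the nominal lever length. It did not affect the result.

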